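# Shut the dry cabinet, then pull the odd relay with the tongs

## Robot

A 6-joint arm with a two-finger parallel gripper is mounted at the origin on the work surface. World frame = base frame: x ahead of the robot, y to its left, z up, the work surface at z = 0. Lengths are in m, angles in rad, forces in N, time in s.
With the tool pointing down it reaches from about 0.35 to 0.95 m from the base axis. Payload 17.4 kg.
Tool frame: the origin (TCP) lies between the finger pads; the fingertips stand 8 mm ahead of it and the grasp point (between the pads) lies 11 mm behind it; z points along the fingers, y is the line along which they close (so a half turn about z gives the same grasp; the last joint's range is limited). The gripper opens to 93 mm and grips with 3 to 60 N. Pads are 15 mm wide; open, the fingers measure 128 mm over their backs; the gripper's body (75 mm by 188 mm) begins 65 mm behind the grasp point.
Start: joints at [-1.194, 0.116, 1.442, -0, 1.584, -0.038], TCP at [0.272, -0.618, 0.227] pointing down, gripper open.
Joint ranges: [-2.83, 2.83], [-0.83, 2.19], [0.07, 2.5], [-1.14, 4.28], [0.01, 3], [-2.97, 2.97]. Speed limits (rad/s): [1.89, 1.89, 2.22, 3.14, 3.14, 3.14].

## Interface

Orientations are given as a unit quaternion [x, y, z, w].
In Python, from rig import status, cams, finish_job gives the robot as it stands.
- The arm moves only by the shell command python3 -m pendant 'ROWS'. ROWS is JSON, a list of rows, each an object with "linear": the shift along the tool's x, y, z in m, a list of three; "rot": the turn, a rotation vector about the tool's x, y, z in degrees, a list of three; "jaw": the gripper's target within -1 to 1 (fully open at 1, half-way at 0, shut at -1). A call has 1 to 20 rows; each row is the pose to reach, as a shift and turn from the pose commanded when the call began, along the tool's axes at that moment; what a row does not reach only later rows make up. A row lasts 1/12 s, in which the tool goes at most 41.7 mm and 7.16 degrees, less where a joint would pass 70% of its speed; a pose out of reach is approached as far as the arm can. A call with a gripper value outside its range is refused whole. The fingers move at their own pace and stop on an object; the grip force is fixed at half the most. Time passes only in rows, so rows that repeat a pose let the fingers close. It gives the time, the measured TCP pose, the force, the opening and the grip force at its end, in the units of the state.
- status.observe(): the state, without advancing time (a new reading comes with each control period).
- cams.grab_frame(name): name is "scene" or "side" or "wrist"; returns the picture (480x640x3 uint8, blue, green, red); there is no depth.
- cams.get_calibration(name): a dict with "intrinsics" (3x3 intrinsics, pixels), "dist_coeffs" ([k1, k2, p1, p2, k3] as OpenCV has them; the pictures are not rectified), "rvec" (rotation vector, rad) and "tvec" (3), from world to camera coordinates, as OpenCV has them; the wrist camera has in their place "T_tool_cam" (4x4, takes a point from camera to tool coordinates, whose origin is the TCP and whose axes are the flange's). Camera axes: x right, y down, z forward; pixel columns grow to the right and rows downward; lengths in m; the calibration is good to about 2 mm. A picture is of the moment at which its call begins: read the wrist's pose just before it. get_calibration takes no time and is no camera call.
- finish_job(): hands the job in; it is judged then, once.
The state is a dict: "t": time; "q": joint angles; "joint_vel": joint speeds; "joint_efforts": joint torques, N m; "ee_pos": TCP position; "eef_rot": TCP orientation; "ft_force": force on the tool from outside, world axes, zero at the start; "ft_torque": the same for the moment, N m; "width": finger opening in m; "finger_force": force on a finger pad.
Only numpy, scipy, OpenCV 4.12 (cv2) and the standard library are available. Lean on these libraries where they do the work, as an engineer would, in place of code of your own. Each camera call takes 0.05 s, during which the arm holds its last target. There are 200 camera calls.

## Task

The tray has just come out of the dry cabinet: first push the cabinet door fully shut until its catch has snapped in and holds it. Then take the red-handled tongs out of their stand, close their jaws on the orange relay in the tray and lift it well clear, at least a hand's breadth (12 cm) above the table, touching the relay with nothing but the tongs. Finish while holding it up still in the tongs, with the door still shut and the other relays and the things on the table left where they are.

Things in the scene. Friction and masses are not known exactly. Their poses are not given: they have to be found in the camera images.
- cabinet: White desktop dry cabinet, fixed, 240 deep (x) x 260 wide (y) x 250 high mm. Origin: centre of its underside. Its front faces its own -x (roughly to the robot).
- door (a joint): Angle of the cabinet's door (rad): 0 = fully shut, grows as it opens (to 1.2; starts ajar at 0.35 to 0.9). Upright hinge at the cabinet's left (+y) side; the free edge swings towards the robot (-x). Light friction. A sprung roller catch near the free edge resists from 0.055 to 0.022 rad (about 7 N at door_push), then snaps the door to 0 and holds it with about 5 N.
- door_hinge (a point): Point on the hinge axis, on the plane of the door's outer face, at the door's top edge (247 mm above the table). Turns with the door: -y runs along the door to the free edge, -x is the outer face's outward normal. Grey-framed glass door with an opaque top rail: 260 wide, 244 high, 14 thick.
- door_push (a point): Point on the outer face of the door's top rail, 200 mm from the hinge axis, 60 from the free edge, 30 below the door's top edge: a good place to push. Axes as door_hinge. A 70 mm upright bar handle stands 35 mm out from the face, 20 mm from the free edge, 65 to 135 mm above the door's lower edge.
- stand: Black fixed stand for the tongs: base plate 60 x 100 x 4 mm, upright pocket 30 (x) x 78 (y) mm outside, 52 high, 20 x 68 inside, floor 5 mm above the table. Origin: centre of its underside.
- tongs: Loose tongs, 130 mm high, 80 g, upright in the stand, jaws down. Origin: midway between the jaw tips, at their lower ends when open; z up to the head; arms open and close along y. Red head (16 x 26 mm) tops out at z 129. Two mirror-image arms, sprung open, hang from pivots at z 120, y +-7 mm.
- tongs_grip (a point): Middle between the two red grip plates on the outsides of the arms, 90 mm above the tongs' origin, same axes. Plates 20 wide (x), 28 tall; over their outsides 50 mm at mid height when open (53 at the lower edges), 42 and parallel when the jaws are 26 apart. Squeezing them takes 5 N (open) to 7 N a side; about 0.27 of the squeeze beyond that reaches the jaws.
- tongs_l (a joint): Closing angle of each arm of the tongs (rad): 0 = sprung fully open (jaws 56 mm apart at the tips, 50 at the pads' upper ends, 64 over their outsides), 0.125 = jaws parallel, 26 mm apart, tips 1.7 mm lower than when open; 0.2 = fully closed (about 8 mm apart). Jaws: black rubber pads 16 wide (x), 24 tall, 4 thick, reaching up from the tips.
- tray: Fixed pale translucent-looking tray, 165 (x) x 240 (y) mm, 9 high at the rim. Floor 4 mm above the table. Six square pockets, 30 mm inside, walls 3 mm thick whose tops are 9 mm above the table, centres at x = -37.5 or 37.5 and y = -75, 0 or 75 mm. Origin: centre of its underside.
- relay_orange: The orange relay to be pulled: a plain rigid block 26 x 26 x 28 mm high, about 35 g, standing upright in one of the tray's pockets, roughly square to it. Origin: centre of its underside.
- relay_orange_mid (a point): Centre of the orange relay, 14 mm above its underside.
- relay_blue0: Blue relay of the same shape in another pocket, stays there. Origin: centre of its underside.
- relay_blue1: Another blue relay, as relay_blue0.
- relay_blue2: Another blue relay, as relay_blue0.
- tape: Yellow roll of tape lying flat, 90 mm across, 24 high. A bystander.
- cleaner: White bottle with a blue cap, 48 mm across, 130 high. A bystander.
- marker: Black marker pen lying, 130 mm long, 15 thick. A bystander.
- cards: Teal stack of cards, 100 x 70 x 20 mm. A bystander.
Not all that is in view belongs to the job. What is shaped like the tongs but green or purple is not meant. What is shaped like the stand but yellow is not meant.

How it is judged:
By the outcome, as a careful person would: the job done as asked, in the order asked, and still so for the second after the job is handed in, while the arm keeps its last pose, push and grip.
It also fails if it takes over 61 s, if anything falls off the work surface, if the arm or the gripper's body presses on something with over 40 N, if the wrist force passes 120 N, or if a joint passes its speed limit or range.

## Working session

There is one attempt and no reset: what is moved stays moved. The work goes in short steps, Python scripts to look and compute and a shell command to move; the robot and the scene stay as the last step left them, time stands still between calls to the robot, and variables do not carry over. Pictures are saved under pics/ and viewed, at most 10 in all, crops included, and the job is handed in when it is done.

```bash
mkdir -p pics; ls
python3 - <<'E'
from rig import status,cams
import cv2,numpy as np
s=status.observe(); print(s)
for n in ("scene","side","wrist"):
    c=cams.get_calibration(n); print(n,{k:np.round(v,4).tolist() for k,v in c.items()})
    im=cams.grab_frame(n); cv2.imwrite(f"pics/{n}0.png",im)
E
```

```text
pics
{'t': 0.0, 'q': array([-1.19382918e+00,  1.16504226e-01,  1.44227169e+00, -1.71558814e-07,
        1.58399643e+00, -3.78135786e-02]), 'joint_vel': array([-0.00083956,  0.00038612,  0.00091709, -0.00080867,  0.00045106,
        0.00044274]), 'joint_efforts': array([ 1.28357093e-03, -7.21242499e+01, -6.22613168e+01,  7.79674994e-02,
        2.37953587e-02, -1.66604091e-04]), 'ee_pos': array([ 0.27192904, -0.61758837,  0.22588889]), 'eef_rot': array([ 9.78571419e-01,  2.05906850e-01, -9.96301879e-05, -5.81371853e-04]), 'ft_force': array([-1.03886238,  0.98123464, -0.08411533]), 'ft_torque': array([-0.00439341,  0.01604441, -0.00766266]), 'finger_force': 0.0, 'width': 0.09297114922222798}
scene {'intrinsics': [[614.6319, 0.0, 317.8162], [0.0, 614.6319, 231.7351], [0.0, 0.0, 1.0]], 'dist_coeffs': [-0.0112, 0.0, 0.0, 0.0, 0.0], 'rvec': [2.3066, 0.8093, -0.3064], 'tvec': [-0.3798, -0.1198, 1.6601]}
side {'intrinsics': [[606.2422, 0.0, 318.1162], [0.0, 606.2422, 233.9767], [0.0, 0.0, 1.0]], 'dist_coeffs': [-0.0884, 0.0, 0.0, 0.0, 0.0], 'rvec': [0.4543, -2.611, 1.363], 'tvec': [0.4538, 0.229, 1.6024]}
wrist {'intrinsics': [[347.7093, 0.0, 322.1097], [0.0, 347.7093, 241.2951], [0.0, 0.0, 1.0]], 'dist_coeffs': [-0.0701, 0.0, 0.0, 0.0, 0.0], 'T_tool_cam': [[-0.0015, -0.9603, -0.2789, 0.0773], [1.0, -0.0014, -0.0006, -0.0003], [0.0002, -0.2789, 0.9603, -0.1574], [0.0, 0.0, 0.0, 1.0]]}
```

View pics/scene0.png

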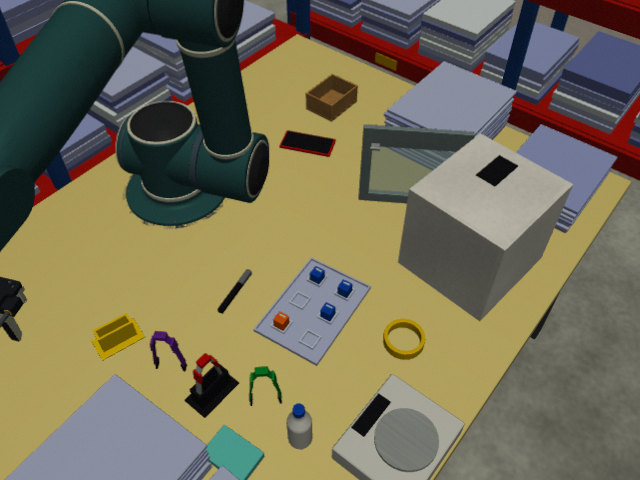

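View pics/side0.png

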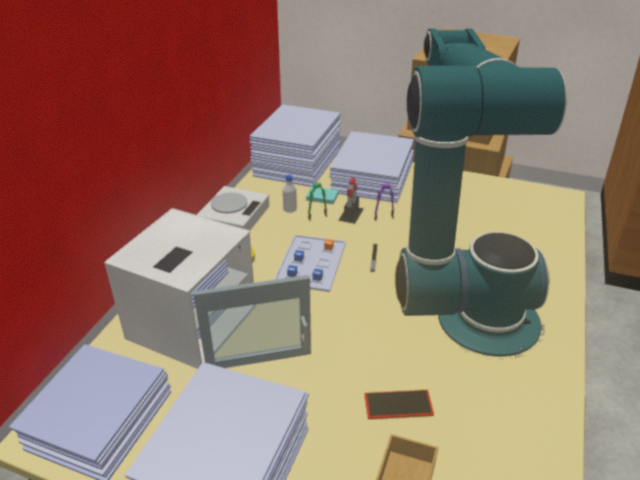

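Scene view: red tongs in the black stand at (207,375). The lookalikes are the purple tongs at (167,348), the green tongs at (264,382), and the empty yellow stand at (118,336). The orange relay is at (281,321), with blue relays at (317,275), (345,288) and (328,312). The door's free top corner is at about (363,126). Side view: red tongs (352,190), orange relay (329,245), door hinge top (198,292), door free top (309,278). I choose the red head in the black stand and will check it in one composite crop.

```bash
cat > h.py <<'E'
import cv2,numpy as np
from rig import status,cams
from scipy.spatial.transform import Rotation as R
def cam(n,s=None):
    c=cams.get_calibration(n);K=np.array(c["intrinsics"]);d=np.array(c["dist_coeffs"])
    if n=="wrist":
        T=np.eye(4);T[:3,:3]=R.from_quat(s["eef_rot"]).as_matrix();T[:3,3]=s["ee_pos"]
        M=np.linalg.inv(T@np.array(c["T_tool_cam"]))
    else:
        M=np.eye(4);M[:3,:3]=cv2.Rodrigues(np.array(c["rvec"]))[0];M[:3,3]=np.ravel(c["tvec"])
    return K,d,M
def ray(C,uv):
    K,d,M=C;p=cv2.undistortPoints(np.array([[uv]],float),K,d)[0,0]
    v=M[:3,:3].T@np.array([*p,1]);return -M[:3,:3].T@M[:3,3],v/np.linalg.norm(v)
def onz(C,uv,z):
    o,v=ray(C,uv);return o+v*(z-o[2])/v[2]
def tri(C1,a,C2,b):
    A=np.zeros((3,3));y=np.zeros(3);rs=[ray(C1,a),ray(C2,b)]
    for o,v in rs:
        P=np.eye(3)-np.outer(v,v);A+=P;y+=P@o
    x=np.linalg.solve(A,y);return x,[round(1e3*np.linalg.norm((np.eye(3)-np.outer(v,v))@(x-o)),1) for o,v in rs]
def proj(C,X):
    K,d,M=C;return cv2.projectPoints(np.atleast_2d(np.array(X,float)),cv2.Rodrigues(M[:3,:3])[0],M[:3,3],K,d)[0][:,0]
def blobs(im,lo,hi,mina=8):
    m=cv2.inRange(cv2.cvtColor(im,cv2.COLOR_BGR2HSV),lo,hi)
    n,l,st,ce=cv2.connectedComponentsWithStats(m);return [(np.round(ce[i],1).tolist(),st[i].tolist()) for i in range(1,n) if st[i][4]>=mina]
E
python3 - <<'E'
from h import *
a=cv2.imread("pics/scene0.png");b=cv2.imread("pics/side0.png")
def cr(im,x,y,w,h): return cv2.resize(im[y:y+h,x:x+w],(400,300),interpolation=cv2.INTER_CUBIC)
o=np.vstack([np.hstack([cr(a,345,105,160,120),cr(b,185,265,160,120)]),np.hstack([cr(a,160,340,100,75),cr(b,310,165,80,60)])])
cv2.imwrite("pics/c1.png",o)
for n,im in (("scene",a),("side",b)):
    print(n,"red",[x for x in blobs(im,(0,140,60),(6,255,255)) if x[1][4]<900 ])
    print("or",[x for x in blobs(im,(7,170,150),(14,255,255)) if x[1][4]<900])
    print("blue",[x for x in blobs(im,(105,170,60),(125,255,255)) if x[1][4]<900])
E
```

```text
scene red [([566.9, 1.6], [564, 0, 7, 5, 14]), ([626.1, 4.2], [602, 0, 38, 14, 281]), ([549.8, 7.0], [540, 4, 18, 6, 26]), ([561.3, 8.5], [559, 6, 5, 6, 10]), ([620.2, 18.3], [617, 15, 8, 8, 15]), ([627.6, 18.1], [624, 14, 8, 10, 23]), ([633.6, 20.4], [629, 17, 9, 7, 16]), ([272.6, 41.4], [239, 19, 68, 52, 675]), ([615.1, 23.2], [612, 18, 7, 12, 19]), ([632.4, 29.5], [628, 25, 11, 12, 40]), ([24.3, 44.1], [16, 35, 20, 20, 145]), ([342.3, 44.6], [336, 38, 13, 15, 50]), ([329.9, 43.6], [327, 42, 7, 4, 9]), ([337.0, 46.8], [334, 45, 8, 5, 12]), ([478.1, 68.8], [473, 61, 11, 14, 64]), ([3.5, 69.2], [0, 62, 14, 17, 99]), ([183.1, 100.3], [172, 96, 22, 9, 81]), ([95.1, 157.9], [69, 128, 48, 53, 514]), ([286.2, 132.8], [285, 131, 4, 5, 8]), ([308.8, 149.1], [280, 137, 55, 20, 178]), ([43.4, 188.3], [33, 173, 24, 33, 372]), ([205.6, 360.5], [197, 354, 22, 14, 149]), ([197.5, 376.7], [194, 370, 8, 14, 75])]
or [([280.2, 317.8], [274, 312, 14, 12, 85])]
blue [([317.2, 275.1], [311, 267, 13, 17, 138]), ([344.2, 289.0], [338, 280, 14, 18, 144]), ([327.3, 311.9], [321, 303, 14, 18, 156]), ([298.5, 410.5], [293, 404, 12, 14, 132])]
side red [([351.8, 180.5], [350, 179, 4, 4, 13]), ([48.5, 353.4], [47, 351, 4, 5, 11]), ([42.0, 369.1], [39, 367, 7, 5, 10]), ([366.5, 399.0], [366, 397, 2, 5, 8]), ([369.6, 414.0], [368, 409, 7, 9, 20]), ([423.6, 413.4], [414, 412, 19, 3, 29]), ([398.6, 414.8], [386, 414, 25, 3, 38]), ([380.1, 416.1], [377, 416, 8, 2, 9])]
or [([418.0, 415.0], [414, 415, 9, 1, 9]), ([396.0, 416.0], [391, 416, 11, 1, 11])]
blue []
```

View pics/c1.png

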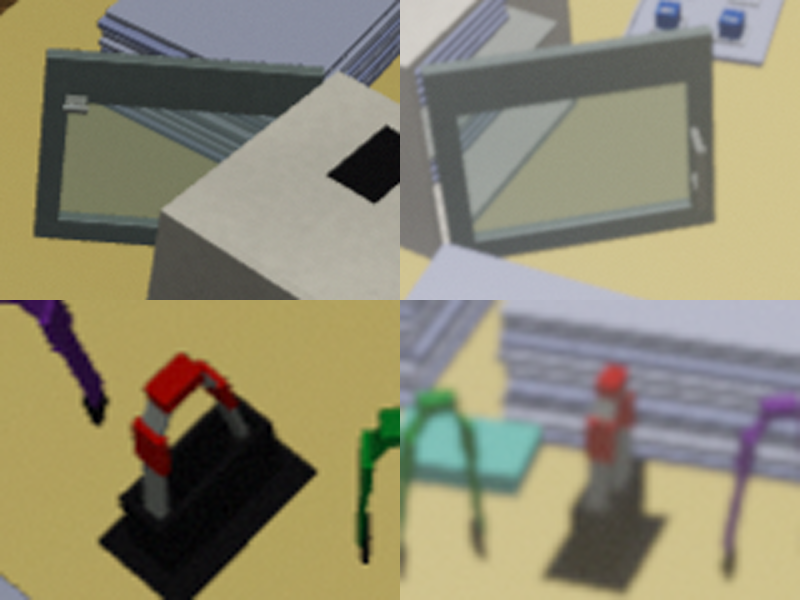

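The crops confirm that the red-headed tongs stand in the black stand. The door's outer face and handle are visible in the side view. Next, coordinates.

Run:
```python
from h import *
A=cam("scene");B=cam("side");np.set_printoptions(precision=4,suppress=True)
hs=onz(B,(192.6,294.5),.247);fs=onz(B,(309.6,278.5),.247);fa=onz(A,(363.5,125),.247)
print("hinge",hs,"free side",fs,"free scene",fa,"len",np.linalg.norm(fs-hs))
P1=onz(A,(184.75,400.25),0.004);P2=onz(A,(239,382.5),.004);P3=onz(A,(205,415),.004)
print("stand corners",P1,P2,P3,np.linalg.norm(P1-P3),np.linalg.norm(P2-P3),"centre",(P1+P2)/2)
print("head scene",onz(A,(203.5,358.5),.130),"side",onz(B,(352,180),.130))
print("orange",onz(A,(280.2,316.5),.032))
for p in ((317.2,272),(344.2,285.5),(327.3,308.5)):print("blue",onz(A,p,.032))
print("purple",onz(A,(166,338),.12),"green",onz(A,(262,371),.12),"bottle",onz(A,(299,408),.13))
# cabinet top corners
for p in ((411,183),(481,252),(571,190),(483,136)): print("cab",onz(A,p,.25))
```

```text
hinge [0.6217 0.4174 0.247 ] free side [0.4013 0.2796 0.247 ] free scene [0.4071 0.2717 0.247 ] len 0.25991703518305803
stand corners [ 0.4723 -0.4151  0.004 ] [ 0.5311 -0.3172  0.004 ] [ 0.5273 -0.4117  0.004 ] 0.05504466022489974 0.0945103703762633 centre [ 0.5017 -0.3662  0.004 ]
head scene [ 0.4987 -0.3631  0.13  ] side [ 0.5001 -0.3728  0.13  ]
orange [ 0.5042 -0.154   0.032 ]
blue [ 0.4908 -0.0074  0.032 ]
blue [0.5632 0.0008 0.032 ]
blue [ 0.572  -0.0729  0.032 ]
purple [ 0.4028 -0.3742  0.12  ] green [ 0.5992 -0.3095  0.12  ] bottle [ 0.7049 -0.3264  0.13  ]
cab [0.6027 0.1739 0.25  ]
cab [0.8127 0.0977 0.25  ]
cab [0.8789 0.3679 0.25  ]
cab [0.6476 0.4083 0.25  ]
```

```bash
python3 -m pendant '[{"linear":[0.32,-0.24,-0.17],"rot":[0,0,24],"jaw":-1},{"linear":[0.32,-0.24,-0.17],"rot":[0,0,24],"jaw":-1},{"linear":[0.32,-0.24,-0.17],"rot":[0,0,24],"jaw":-1},{"linear":[0.32,-0.24,-0.17],"rot":[0,0,24],"jaw":-1},{"linear":[0.32,-0.24,-0.17],"rot":[0,0,24],"jaw":-1},{"linear":[0.32,-0.24,-0.17],"rot":[0,0,24],"jaw":-1},{"linear":[0.32,-0.24,-0.17],"rot":[0,0,24],"jaw":-1},{"linear":[0.32,-0.24,-0.17],"rot":[0,0,24],"jaw":-1},{"linear":[0.32,-0.24,-0.17],"rot":[0,0,24],"jaw":-1},{"linear":[0.32,-0.24,-0.17],"rot":[0,0,24],"jaw":-1},{"linear":[0.32,-0.24,-0.17],"rot":[0,0,24],"jaw":-1},{"linear":[0.32,-0.24,-0.17],"rot":[0,0,24],"jaw":-1},{"linear":[0.32,-0.24,-0.17],"rot":[0,0,24],"jaw":-1},{"linear":[0.32,-0.24,-0.17],"rot":[0,0,24],"jaw":-1},{"linear":[0.32,-0.24,-0.17],"rot":[0,0,24],"jaw":-1},{"linear":[0.32,-0.24,-0.17],"rot":[0,0,24],"jaw":-1}]'
python3 - <<'E'
from h import *
import json
s=status.observe();im=cams.grab_frame("wrist");cv2.imwrite("pics/w1.png",im)
json.dump({k:np.array(v).tolist() for k,v in s.items()},open("w1.json","w"))
B=cam("side")
print([np.round(onz(B,p,.1),3) for p in ((137,450),(200,368),(307,398))])
E
```

```text
t: 1.48
ee_pos: [0.4677, -0.27, 0.3959]
eef_rot: [1.0, -0.003, -0.0, -0.0]
ft_force: [-0.3, 1.2, 0.7]
width: 0.0008
finger_force: 0.0
[array([0.597, 0.721, 0.1  ]), array([0.585, 0.487, 0.1  ]), array([0.332, 0.485, 0.1  ])]
```

View pics/w1.png

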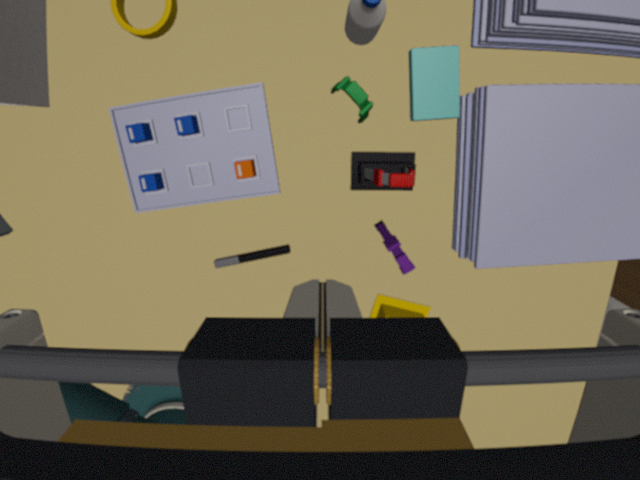

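The wrist view shows the tongs' red head at about (402,180) in the black stand (352–414, 152–190). The orange relay is at (245,169), the green tongs at (353,97), the purple tongs at (394,247), and a paper stack lies to the right from x=455.

Run:
```python
from h import *
import json
s=json.load(open("w1.json"));W=cam("wrist",s);A=cam("scene");B=cam("side");np.set_printoptions(precision=4,suppress=True)
im=cv2.imread("pics/w1.png")
print("red",[b for b in blobs(im,(0,140,60),(5,255,255)) ]);o=blobs(im,(6,150,120),(16,255,255),30);print("or",o)
for p in ((352,152),(414,152),(352,190),(414,190)): print("stand",onz(W,p,.004))
print("tray",[onz(W,p,.009) for p in ((112,108),(263,84),(280,191),(137,210))])
for n,p,z in (("head",(402,180),.134),("orange",(247,166),.032)): print(n,onz(W,p,z))
print("cab front",onz(W,(48,105),.0), "stack base",onz(W,(455,250),0),onz(W,(460,95),0))
for z in (.05,.1,.15): print("stack top",z,onz(W,(484,85),z),onz(A,(115,376),z))
c=cv2.resize(im[135:205,335:430],(760,560),interpolation=cv2.INTER_CUBIC);cv2.imwrite("pics/c2.png",c)
```

```text
red [([378.3, 176.8], [374, 169, 10, 18, 110]), ([401.9, 179.2], [389, 169, 26, 19, 353])]
or [([245.1, 168.9], [235, 161, 19, 17, 216])]
stand [ 0.5277 -0.3159  0.004 ]
stand [ 0.5276 -0.4119  0.004 ]
stand [ 0.469  -0.3168  0.004 ]
stand [ 0.4687 -0.4154  0.004 ]
tray [array([0.5996, 0.049 , 0.009 ]), array([ 0.6266, -0.1842,  0.009 ]), array([ 0.469 , -0.2035,  0.009 ]), array([0.4413, 0.0311, 0.009 ])]
head [ 0.4988 -0.3657  0.134 ]
orange [ 0.5098 -0.1588  0.032 ]
cab front [0.6103 0.1613 0.    ] stack base [ 0.3669 -0.493   0.    ] [ 0.6123 -0.4786  0.    ]
stack top 0.05 [ 0.6199 -0.4925  0.05  ] [ 0.3467 -0.4775  0.05  ]
stack top 0.1 [ 0.6125 -0.4704  0.1   ] [ 0.3776 -0.4869  0.1   ]
stack top 0.15 [ 0.605  -0.4483  0.15  ] [ 0.4086 -0.4963  0.15  ]
```

View pics/c2.png

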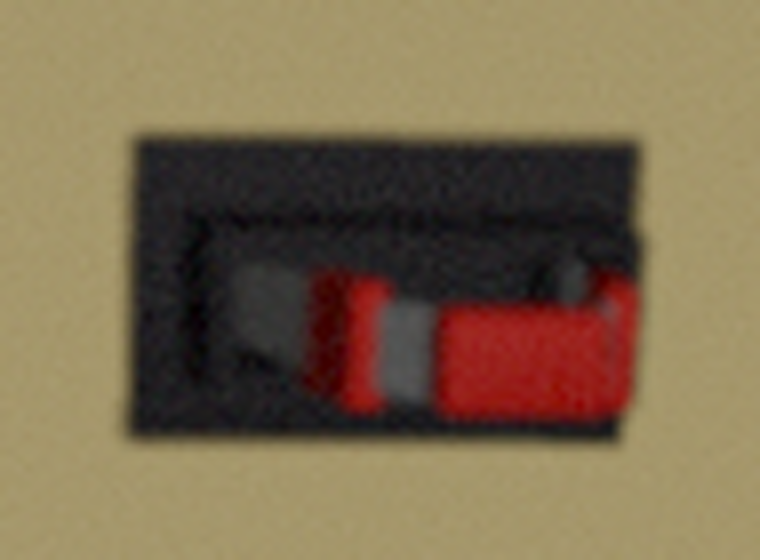

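```bash
python3 -m pendant '[{"linear":[-0.043,-0.64,0.06],"rot":[0,0,25],"jaw":-1},{"linear":[-0.043,-0.64,0.06],"rot":[0,0,25],"jaw":-1},{"linear":[-0.043,-0.64,0.06],"rot":[0,0,25],"jaw":-1},{"linear":[-0.043,-0.64,0.06],"rot":[0,0,25],"jaw":-1},{"linear":[-0.043,-0.64,0.06],"rot":[0,0,25],"jaw":-1},{"linear":[-0.043,-0.64,0.06],"rot":[0,0,25],"jaw":-1},{"linear":[-0.043,-0.64,0.06],"rot":[0,0,25],"jaw":-1},{"linear":[-0.043,-0.64,0.06],"rot":[0,0,25],"jaw":-1},{"linear":[-0.043,-0.64,0.06],"rot":[0,0,25],"jaw":-1},{"linear":[-0.043,-0.64,0.06],"rot":[0,0,25],"jaw":-1},{"linear":[-0.043,-0.64,0.06],"rot":[0,0,25],"jaw":-1},{"linear":[-0.043,-0.64,0.06],"rot":[0,0,25],"jaw":-1},{"linear":[-0.043,-0.64,0.06],"rot":[0,0,25],"jaw":-1},{"linear":[-0.043,-0.64,0.06],"rot":[0,0,25],"jaw":-1},{"linear":[-0.043,-0.64,0.06],"rot":[0,0,25],"jaw":-1},{"linear":[-0.043,-0.64,0.06],"rot":[0,0,25],"jaw":-1},{"linear":[-0.043,-0.64,0.06],"rot":[0,0,25],"jaw":-1},{"linear":[-0.043,-0.64,0.06],"rot":[0,0,25],"jaw":-1},{"linear":[-0.043,-0.64,0.06],"rot":[0,0,25],"jaw":-1},{"linear":[-0.043,-0.64,0.06],"rot":[0,0,25],"jaw":-1}]'
python3 - <<'E'
from h import *
import json
s=status.observe();im=cams.grab_frame("wrist");cv2.imwrite("pics/w2.png",im);cv2.imwrite("pics/s2.png",cams.grab_frame("scene"))
json.dump({k:np.array(v).tolist() for k,v in s.items()},open("w2.json","w"))
E
```

```text
t: 3.2
ee_pos: [0.4282, 0.3699, 0.337]
eef_rot: [0.976, -0.219, 0.0, -0.0]
ft_force: [-0.1, -0.2, 0.2]
width: 0.0002
finger_force: 0.0
```

View pics/w2.png

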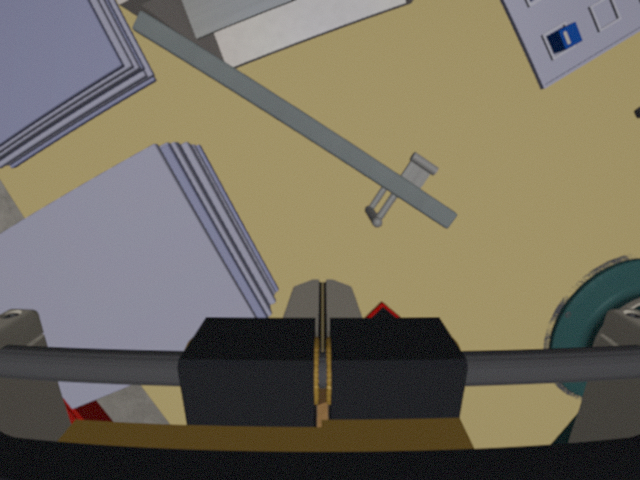

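The wrist view shows the door's top rail running from the hinge end at (135,22) to the free end at (447,227), with the handle on the lower-left (outer) side at (375,217). The cabinet's front lower edge runs (232,66)–(410,3). The gripper is on the outer side of the door.

Run:
```python
from h import *
import json
s=json.load(open("w2.json"));W=cam("wrist",s);np.set_printoptions(precision=4,suppress=True)
h=onz(W,(134,22),.247);f=onz(W,(446,228),.247);print("hinge",h,"free",f,np.linalg.norm(h-f))
d=(f-h)/np.linalg.norm(f-h);n=np.array([d[1],-d[0],0]);print("d",d,"n",n,"push",h+.2*d)
for z in (0,.01): 
  a=onz(W,(232,66),z);b=onz(W,(410,3),z);print("cab front",a,b,np.degrees(np.arctan2(-(b-a)[0],-(b-a)[1])))
print("paper corner", [onz(W,(157,145),z) for z in (.05,.1,.15)], onz(W,(275,290),0.0))
print("finger tips",[onz(W,p,.337-.008) for p in ((290,282),(355,282))])
R0=R.from_quat(s["eef_rot"]).as_matrix();print(R0)
```

```text
hinge [0.6214 0.4151 0.247 ] free [0.403  0.2807 0.247 ] 0.2564030489089041
d [-0.8516 -0.5241  0.    ] n [-0.5241  0.8516  0.    ] push [0.4511 0.3102 0.247 ]
cab front [0.6368 0.4027 0.    ] [0.6067 0.161  0.    ] 7.096841645116615
cab front [0.634  0.4013 0.01  ] [0.6045 0.1646 0.01  ] 7.096841645116646
paper corner [array([0.5844, 0.5258, 0.05  ]), array([0.5747, 0.5046, 0.1   ]), array([0.565 , 0.4833, 0.15  ])] [0.3288 0.4981 0.    ]
finger tips [array([0.442 , 0.3818, 0.329 ]), array([0.4277, 0.3517, 0.329 ])]
[[ 0.904  -0.4276  0.0004]
 [-0.4276 -0.904   0.0002]
 [ 0.0003 -0.0004 -1.    ]]
```

Run:
```python
import numpy as np
h=np.array([.6215,.4158]);P=np.array([.4282,.3699]);T=np.array([[.904,-.4276],[-.4276,-.904]])
for ph in (58.4,52,46,40,34,28,22,18,15,13,11,9,8,7.1):
    f=np.radians(ph);d=np.array([-np.sin(f),-np.cos(f)]);n=np.array([-np.cos(f),np.sin(f)])
    q=h+.2*d+.012*n; print(ph,np.round(q,4),np.round(T.T@(q-P),3))
```

```text
58.4 [0.4449 0.3212] [0.036 0.037]
52 [0.4565 0.3021] [0.055 0.049]
46 [0.4693 0.2855] [0.073 0.059]
40 [0.4837 0.2703] [0.093 0.066]
34 [0.4997 0.2567] [0.113 0.072]
28 [0.517  0.2448] [0.134 0.075]
22 [0.5355 0.2349] [0.155 0.076]
18 [0.5483 0.2293] [0.169 0.076]
15 [0.5581 0.2257] [0.179 0.075]
13 [0.5648 0.2236] [0.186 0.074]
11 [0.5716 0.2218] [0.193 0.073]
9 [0.5784 0.2201] [0.2   0.071]
8 [0.5818 0.2194] [0.203 0.07 ]
7.1 [0.5849 0.2188] [0.206 0.07 ]
```

```bash
python3 -m pendant '[{"linear":[0,0.02,0.04],"rot":[0,0,0],"jaw":-1},{"linear":[0,0.025,0.08],"rot":[0,0,0],"jaw":-1},{"linear":[0.005,0.03,0.12],"rot":[0,0,0],"jaw":-1},{"linear":[0.02,0.035,0.124],"rot":[0,0,0],"jaw":-1},{"linear":[0.036,0.037,0.124],"rot":[0,0,0],"jaw":-1},{"linear":[0.045,0.043,0.124],"rot":[0,0,0],"jaw":-1},{"linear":[0.055,0.049,0.124],"rot":[0,0,0],"jaw":-1},{"linear":[0.064,0.054,0.124],"rot":[0,0,-2],"jaw":-1},{"linear":[0.073,0.059,0.124],"rot":[0,0,-4],"jaw":-1},{"linear":[0.083,0.063,0.124],"rot":[0,0,-6],"jaw":-1},{"linear":[0.093,0.066,0.124],"rot":[0,0,-8],"jaw":-1},{"linear":[0.103,0.069,0.124],"rot":[0,0,-10],"jaw":-1},{"linear":[0.113,0.072,0.124],"rot":[0,0,-12],"jaw":-1},{"linear":[0.124,0.074,0.124],"rot":[0,0,-14],"jaw":-1},{"linear":[0.134,0.075,0.124],"rot":[0,0,-16],"jaw":-1},{"linear":[0.145,0.076,0.124],"rot":[0,0,-18],"jaw":-1},{"linear":[0.155,0.076,0.124],"rot":[0,0,-18],"jaw":-1},{"linear":[0.162,0.076,0.124],"rot":[0,0,-18],"jaw":-1},{"linear":[0.169,0.076,0.124],"rot":[0,0,-18],"jaw":-1},{"linear":[0.169,0.076,0.124],"rot":[0,0,-18],"jaw":-1}]'
python3 - <<'E'
from h import *
import json
s=status.observe();im=cams.grab_frame("wrist");cv2.imwrite("pics/w3.png",im);cv2.imwrite("pics/s3.png",cams.grab_frame("scene"))
json.dump({k:np.array(v).tolist() for k,v in s.items()},open("w3.json","w"));print(R.from_quat(s["eef_rot"]).as_matrix().round(3))
E
```

```text
t: 4.97
ee_pos: [0.5491, 0.2296, 0.2127]
eef_rot: [0.998, -0.064, 0.0, 0.0]
ft_force: [-0.3, 0.2, -0.6]
width: 0.0005
finger_force: 0.0
[[ 0.992 -0.128  0.   ]
 [-0.128 -0.992 -0.   ]
 [ 0.     0.    -1.   ]]
```

View pics/w3.png

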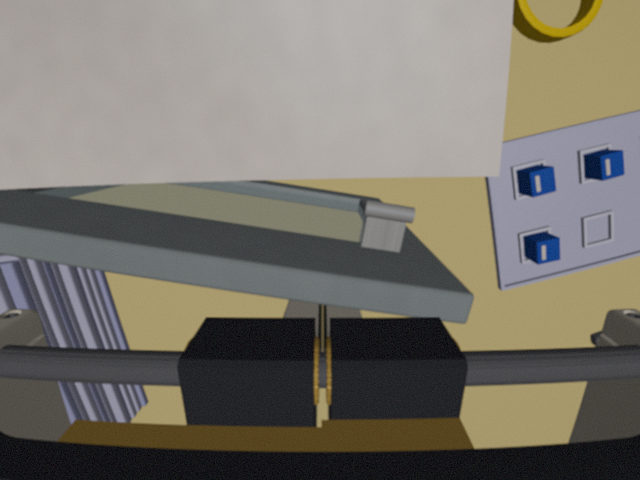

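The door has moved to about 11° from shut, and the fingers rest on its rail. I'll push the rest slowly and watch the force.

```bash
python3 -m pendant '[{"linear":[0.008,0,0],"rot":[0,0,0],"jaw":-1},{"linear":[0.016,0.002,0],"rot":[0,0,0],"jaw":-1},{"linear":[0.022,0.003,0],"rot":[0,0,0],"jaw":-1},{"linear":[0.026,0.003,0],"rot":[0,0,0],"jaw":-1},{"linear":[0.028,0.003,0],"rot":[0,0,0],"jaw":-1},{"linear":[0.03,0.003,0],"rot":[0,0,0],"jaw":-1}]'
python3 -m pendant '[{"linear":[0.001,0,0],"rot":[0,0,0],"jaw":-1},{"linear":[0.002,0,0],"rot":[0,0,0],"jaw":-1},{"linear":[0.003,0,0],"rot":[0,0,0],"jaw":-1}]'
python3 -m pendant '[{"linear":[0.001,0,0],"rot":[0,0,0],"jaw":-1},{"linear":[0.002,0,0],"rot":[0,0,0],"jaw":-1}]'
```

```text
t: 5.57
ee_pos: [0.5779, 0.2234, 0.2125]
eef_rot: [0.998, -0.063, -0.0, 0.0]
ft_force: [-1.2, 0.3, -0.8]
width: 0.0004
finger_force: 0.1
t: 5.82
ee_pos: [0.5799, 0.2231, 0.2125]
eef_rot: [0.998, -0.063, -0.001, 0.0]
ft_force: [-7.6, -1.4, 0.3]
width: 0.0004
finger_force: 3.4
t: 5.98
ee_pos: [0.582, 0.2228, 0.2125]
eef_rot: [0.998, -0.063, -0.001, 0.0]
ft_force: [-4.0, -1.4, -1.7]
width: 0.0008
finger_force: 2.0
```

```bash
python3 -m pendant '[{"linear":[0.001,0,0],"rot":[0,0,0],"jaw":-1},{"linear":[0.002,0,0],"rot":[0,0,0],"jaw":-1}]'
python3 -m pendant '[{"linear":[0.001,0,0],"rot":[0,0,0],"jaw":-1},{"linear":[0.002,0,0],"rot":[0,0,0],"jaw":-1}]'
python3 -m pendant '[{"linear":[0.001,0,0],"rot":[0,0,0],"jaw":-1},{"linear":[0.002,0,0],"rot":[0,0,0],"jaw":-1}]'
```

```text
t: 6.15
ee_pos: [0.5844, 0.2226, 0.2125]
eef_rot: [0.998, -0.063, -0.0, 0.0]
ft_force: [-2.0, -0.6, -0.7]
width: 0.0003
finger_force: 0.7
t: 6.32
ee_pos: [0.5868, 0.2224, 0.2128]
eef_rot: [0.998, -0.063, 0.0, -0.0]
ft_force: [-0.3, 0.7, -0.6]
width: 0.0003
finger_force: 0.0
t: 6.48
ee_pos: [0.5888, 0.2221, 0.2128]
eef_rot: [0.998, -0.063, 0.0, -0.0]
ft_force: [0.3, -0.0, -0.0]
width: 0.0005
finger_force: 0.0
```

```bash
python3 -m pendant '[{"linear":[0.001,0,0],"rot":[0,0,0],"jaw":-1},{"linear":[0.002,0,0],"rot":[0,0,0],"jaw":-1}]'
python3 -m pendant '[{"linear":[-0.02,0,0],"rot":[0,0,0],"jaw":-1},{"linear":[-0.04,0,-0.02],"rot":[0,0,0],"jaw":-1},{"linear":[-0.06,0,-0.05],"rot":[0,0,0],"jaw":-1},{"linear":[-0.08,0,-0.08],"rot":[0,0,0],"jaw":-1},{"linear":[-0.08,0,-0.08],"rot":[0,0,0],"jaw":-1},{"linear":[-0.08,0,-0.08],"rot":[0,0,0],"jaw":-1}]'
python3 - <<'E'
from h import *
import json
s=status.observe();a=cams.grab_frame("wrist");b=cams.grab_frame("scene");c=cams.grab_frame("side")
json.dump({k:np.array(v).tolist() for k,v in s.items()},open("w4.json","w"))
o=np.vstack([np.hstack([cv2.resize(a,(400,300)),cv2.resize(b[90:330,330:650],(400,300))]),np.hstack([cv2.resize(c[200:380,80:320],(400,300)),cv2.resize(b[300:450,100:300],(400,300))])])
cv2.imwrite("pics/w4full.png",a);cv2.imwrite("pics/c4.png",o)
E
```

```text
t: 6.65
ee_pos: [0.5895, 0.222, 0.2128]
eef_rot: [0.998, -0.063, -0.001, 0.0]
ft_force: [-21.0, -0.7, 7.0]
width: 0.0009
finger_force: 10.5
t: 7.15
ee_pos: [0.5111, 0.2323, 0.295]
eef_rot: [0.998, -0.063, 0.002, -0.001]
ft_force: [1.2, 0.8, -0.5]
width: 0.0004
finger_force: 0.0
```

View pics/c4.png

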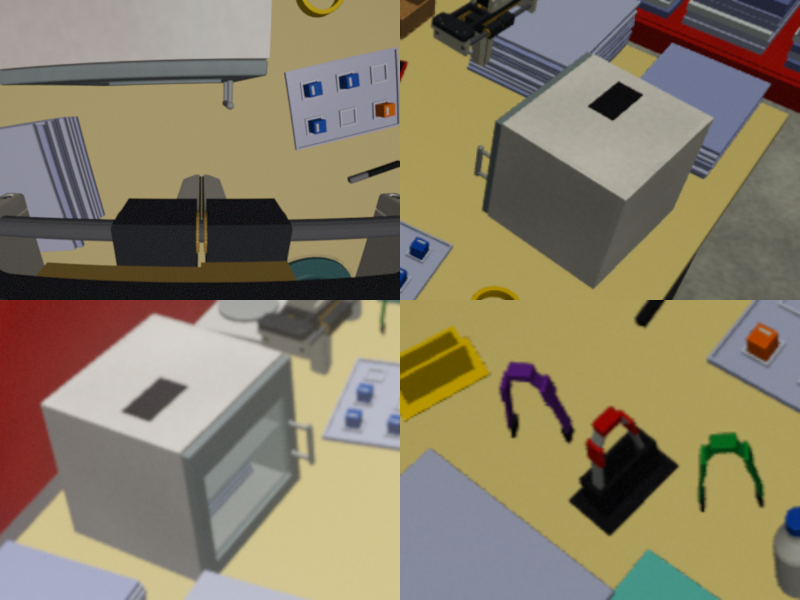

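Door shut: the wrist, scene and side crops show it flush against the cabinet, and it stayed shut after I backed off. Now I move above the tongs with the jaws open and measure again from close up.

```bash
python3 -m pendant '[{"linear":[0.063,0.594,0],"rot":[0,0,-7],"jaw":1},{"linear":[0.063,0.594,0],"rot":[0,0,-7],"jaw":1},{"linear":[0.063,0.594,0],"rot":[0,0,-7],"jaw":1},{"linear":[0.063,0.594,0],"rot":[0,0,-7],"jaw":1},{"linear":[0.063,0.594,0],"rot":[0,0,-7],"jaw":1},{"linear":[0.063,0.594,0],"rot":[0,0,-7],"jaw":1},{"linear":[0.063,0.594,0],"rot":[0,0,-7],"jaw":1},{"linear":[0.063,0.594,0],"rot":[0,0,-7],"jaw":1},{"linear":[0.063,0.594,0],"rot":[0,0,-7],"jaw":1},{"linear":[0.063,0.594,0],"rot":[0,0,-7],"jaw":1},{"linear":[0.063,0.594,0],"rot":[0,0,-7],"jaw":1},{"linear":[0.063,0.594,0],"rot":[0,0,-7],"jaw":1},{"linear":[0.063,0.594,0],"rot":[0,0,-7],"jaw":1},{"linear":[0.063,0.594,0],"rot":[0,0,-7],"jaw":1},{"linear":[0.063,0.594,0],"rot":[0,0,-7],"jaw":1},{"linear":[0.063,0.594,0],"rot":[0,0,-7],"jaw":1},{"linear":[0.063,0.594,0],"rot":[0,0,-7],"jaw":1},{"linear":[0.063,0.594,0],"rot":[0,0,-7],"jaw":1},{"linear":[0.063,0.594,0],"rot":[0,0,-7],"jaw":1}]'
python3 - <<'E'
from h import *
import json
np.set_printoptions(precision=4,suppress=True)
s=status.observe();im=cams.grab_frame("wrist");cv2.imwrite("pics/w5.png",im)
json.dump({k:np.array(v).tolist() for k,v in s.items()},open("w5.json","w"))
W=cam("wrist",s);print(s["ee_pos"],R.from_quat(s["eef_rot"]).as_matrix()[:,0])
hsv=cv2.cvtColor(im,cv2.COLOR_BGR2HSV)
m=cv2.inRange(hsv,(0,150,50),(6,255,255))
n,l,st,ce=cv2.connectedComponentsWithStats(m)
for i in range(1,n):
    if st[i][4]>100:
        r=cv2.minAreaRect(np.argwhere(l==i)[:,::-1].astype(np.float32)); print("red",st[i],np.round(ce[i],1),np.round(r[0],1),np.round(r[1],1),round(r[2],1),onz(W,r[0],.134))
o=blobs(im,(6,150,120),(16,255,255),40);print("or",o,[onz(W,b[0],.032) for b in o])
E
```

```text
t: 8.88
ee_pos: [0.4992, -0.3642, 0.2925]
eef_rot: [1.0, -0.001, -0.0, -0.0]
ft_force: [-0.8, -0.1, 0.3]
width: 0.0931
finger_force: 0.0
[ 0.4992 -0.3642  0.2925] [ 1.     -0.003  -0.0001]
red [298 206   9  24 104] [301.1 217.1] [302.  217.5] [23.  8.] 90.0 [ 0.5077 -0.3452  0.134 ]
red [339 207   8  23 104] [343.4 217.5] [342.5 218. ] [22.  7.] 90.0 [ 0.507  -0.3828  0.134 ]
red [309 216  27  18 413] [322.1 225. ] [322.  224.5] [17. 26.] 90.0 [ 0.5009 -0.3638  0.134 ]
or [([153.3, 201.8], [141, 191, 23, 23, 313])] [array([ 0.5066, -0.1557,  0.032 ])]
```

View pics/w5.png

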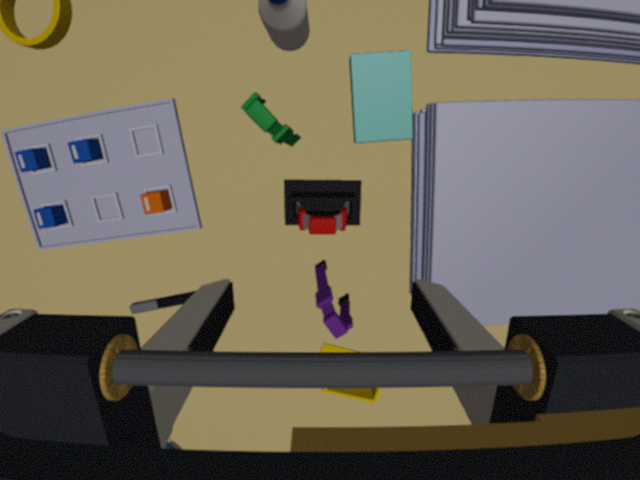

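The wrist view shows the tongs centred under the open fingers: head (322,225), grip plates (302,217) and (343,217), and orange relay (153,202). I'll descend and squeeze them partly.

```bash
python3 -m pendant '[{"linear":[0.001,0,0.04],"rot":[0,0,0],"jaw":1},{"linear":[0.001,0,0.08],"rot":[0,0,0],"jaw":1},{"linear":[0.001,0,0.12],"rot":[0,0,0],"jaw":1},{"linear":[0.001,0,0.15],"rot":[0,0,0],"jaw":1},{"linear":[0.001,0,0.175],"rot":[0,0,0],"jaw":1},{"linear":[0.001,0,0.195],"rot":[0,0,0],"jaw":1},{"linear":[0.001,0,0.208],"rot":[0,0,0],"jaw":1},{"linear":[0.001,0,0.208],"rot":[0,0,0],"jaw":1},{"linear":[0.001,0,0.208],"rot":[0,0,0],"jaw":1}]' && python3 -m pendant '[{"linear":[0,0,0],"rot":[0,0,0],"jaw":0.1},{"linear":[0,0,0],"rot":[0,0,0],"jaw":0.1},{"linear":[0,0,0],"rot":[0,0,0],"jaw":0.1},{"linear":[0,0,0],"rot":[0,0,0],"jaw":0.1},{"linear":[0,0,0],"rot":[0,0,0],"jaw":0.1},{"linear":[0,0,0],"rot":[0,0,0],"jaw":0.1}]'
python3 -m pendant '[{"linear":[0,0,0],"rot":[0,0,0],"jaw":0},{"linear":[0,0,0],"rot":[0,0,0],"jaw":-0.01},{"linear":[0,0,0],"rot":[0,0,0],"jaw":-0.01},{"linear":[0,0,0],"rot":[0,0,0],"jaw":-0.01}]'
```

```text
t: 9.68
ee_pos: [0.5001, -0.3649, 0.0852]
eef_rot: [1.0, -0.002, 0.0, 0.0]
ft_force: [1.2, -0.3, 0.2]
width: 0.0929
finger_force: 0.0
t: 10.18
ee_pos: [0.4999, -0.3654, 0.0849]
eef_rot: [1.0, -0.002, 0.0, 0.0]
ft_force: [0.1, -0.5, 0.3]
width: 0.058
finger_force: 0.0
t: 10.52
ee_pos: [0.4998, -0.3654, 0.0847]
eef_rot: [1.0, -0.002, -0.0, 0.0]
ft_force: [0.3, -0.4, 1.1]
width: 0.0462
finger_force: 5.3
```

```bash
python3 -m pendant '[{"linear":[0,0,-0.008],"rot":[0,0,0],"jaw":-0.01},{"linear":[0,0,-0.018],"rot":[0,0,0],"jaw":-0.01},{"linear":[0,0,-0.03],"rot":[0,0,0],"jaw":-0.01},{"linear":[0,0,-0.045],"rot":[0,0,0],"jaw":-0.01},{"linear":[0,0,-0.06],"rot":[0,0,0],"jaw":-0.01},{"linear":[0,0,-0.075],"rot":[0,0,0],"jaw":-0.01},{"linear":[0,0,-0.09],"rot":[0,0,0],"jaw":-0.01},{"linear":[0,0,-0.105],"rot":[0,0,0],"jaw":-0.01},{"linear":[0,0,-0.12],"rot":[0,0,0],"jaw":-0.01},{"linear":[0,0,-0.12],"rot":[0,0,0],"jaw":-0.01},{"linear":[0,0,-0.12],"rot":[0,0,0],"jaw":-0.01}]'
python3 - <<'E'
from h import *
import json
np.set_printoptions(precision=4,suppress=True)
s=status.observe();a=cams.grab_frame("wrist");b=cams.grab_frame("scene");c=cams.grab_frame("side")
for n,i in (("w6",a),("s6",b),("d6",c)): cv2.imwrite(f"pics/{n}.png",i)
json.dump({k:np.array(v).tolist() for k,v in s.items()},open("w6.json","w"))
p=s["ee_pos"];W,A,B=cam("wrist",s),cam("scene"),cam("side")
print(p,s["width"])
og=p-np.array([0,0,.079])
for n,C,im in (("w",W,a),("s",A,b),("d",B,c)):
    print(n,"pred head/gripL/R/tips",proj(C,[og+[0,0,.129],og+[0,.023,.09],og+[0,-.023,.09],og+[0,.022,0],og+[0,-.022,0]]).round(0).tolist())
    print([x for x in blobs(im,(0,140,60),(6,255,255),15) if 150<x[0][0]<420 and 100<x[0][1]<400])
x0,y0=max(0,int(proj(A,og)[0][0])-60),int(proj(A,og)[0][1])-80
k=cv2.resize(b[y0:y0+150,x0:x0+130],(390,450));q=proj(B,og)[0].astype(int);k2=cv2.resize(c[q[1]-80:q[1]+70,q[0]-65:q[0]+65],(390,450))
cv2.imwrite("pics/c6.png",np.hstack([k,k2]))
E
```

```text
t: 11.43
ee_pos: [0.5001, -0.3655, 0.2055]
eef_rot: [1.0, -0.002, 0.001, 0.0]
ft_force: [0.3, 0.2, -0.8]
width: 0.0461
finger_force: 4.4
[ 0.5001 -0.3655  0.2055] 0.04606928627874732
w pred head/gripL/R/tips [[323.0, 363.0], [274.0, 313.0], [372.0, 312.0], [292.0, 253.0], [353.0, 253.0]]
[([278.4, 316.9], [271, 285, 16, 65, 625]), ([367.1, 316.0], [358, 285, 18, 65, 644]), ([324.1, 343.0], [289, 332, 72, 21, 1077])]
s pred head/gripL/R/tips [[193.0, 324.0], [206.0, 327.0], [187.0, 344.0], [212.0, 353.0], [195.0, 369.0]]
[([307.8, 148.5], [280, 131, 55, 26, 189]), ([191.8, 322.8], [187, 319, 10, 9, 36]), ([203.0, 329.1], [193, 323, 17, 13, 77]), ([190.4, 345.4], [188, 341, 5, 11, 31])]
d pred head/gripL/R/tips [[352.0, 146.0], [350.0, 160.0], [354.0, 154.0], [349.0, 185.0], [353.0, 179.0]]
[]
```

View pics/c6.png

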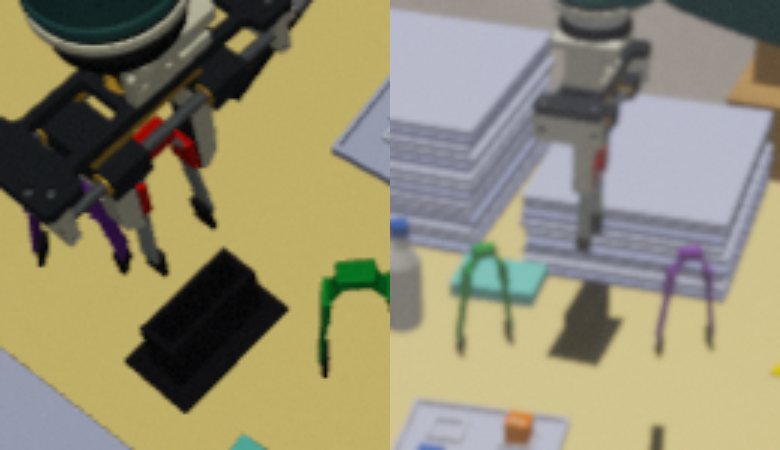

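The crops show the red tongs hanging straight between the fingers, clear of the stand; the purple and green tongs haven't moved. Next I move above the orange relay, turned to match the tray's yaw, and measure again.

```bash
python3 -m pendant '[{"linear":[0,-0.008,0],"rot":[0,0,-0.5],"jaw":-0.01},{"linear":[0.001,-0.022,0],"rot":[0,0,-1],"jaw":-0.01},{"linear":[0.001,-0.04,0],"rot":[0,0,-1.5],"jaw":-0.01},{"linear":[0.002,-0.06,0],"rot":[0,0,-2],"jaw":-0.01},{"linear":[0.002,-0.08,0],"rot":[0,0,-3],"jaw":-0.01},{"linear":[0.003,-0.1,0],"rot":[0,0,-4],"jaw":-0.01},{"linear":[0.003,-0.12,0],"rot":[0,0,-5],"jaw":-0.01},{"linear":[0.004,-0.14,0],"rot":[0,0,-6],"jaw":-0.01},{"linear":[0.004,-0.16,0],"rot":[0,0,-6.5],"jaw":-0.01},{"linear":[0.005,-0.18,0],"rot":[0,0,-7],"jaw":-0.01},{"linear":[0.005,-0.195,0],"rot":[0,0,-7],"jaw":-0.01},{"linear":[0.005,-0.205,0],"rot":[0,0,-7],"jaw":-0.01},{"linear":[0.005,-0.21,0],"rot":[0,0,-7],"jaw":-0.01},{"linear":[0.005,-0.21,0],"rot":[0,0,-7],"jaw":-0.01},{"linear":[0.005,-0.21,0],"rot":[0,0,-7],"jaw":-0.01},{"linear":[0.005,-0.21,0],"rot":[0,0,-7],"jaw":-0.01}]'
cat > m.py <<'E'
from h import *
import json,sys
np.set_printoptions(precision=4,suppress=True)
s=status.observe();a=cams.grab_frame("wrist");cv2.imwrite(sys.argv[1],a)
p=s["ee_pos"];M=R.from_quat(s["eef_rot"]).as_matrix();W=cam("wrist",s);print(p,M[:,0],s["width"],s["finger_force"])
og=p+M@np.array([0,0,.079])
print("pred tips",proj(W,[og+M@np.array([0,y,0]) for y in (-.0205,.0205)]).round(0).tolist())
hsv=cv2.cvtColor(a,cv2.COLOR_BGR2HSV)
for nm,m in (("orange",cv2.inRange(hsv,(6,150,90),(16,255,255))),("black",cv2.inRange(a,(0,0,0),(45,45,45)))):
    n,l,st,ce=cv2.connectedComponentsWithStats(m)
    for i in range(1,n):
        if st[i][4]>60 and st[i][1]<300 and 150<ce[i][0]<480:
            c=np.argwhere(l==i)[:,::-1].astype(np.float32);r=cv2.minAreaRect(c)
            hull=cv2.approxPolyDP(cv2.convexHull(c.astype(np.int32)),2,True)[:,0]
            print(nm,st[i],ce[i].round(1),"rect",np.round(r[0],1),np.round(r[1],1),round(r[2],1),hull.tolist())
E
python3 m.py pics/w7.png
```

```text
t: 12.92
ee_pos: [0.5057, -0.1557, 0.2046]
eef_rot: [0.998, 0.059, -0.0, 0.0]
ft_force: [-0.0, -0.8, -0.0]
width: 0.0463
finger_force: 4.4
[ 0.5057 -0.1557  0.2046] [ 0.9931  0.1175 -0.0001] 0.04629292675331346 4.41490403318312
pred tips [[294.0, 253.0], [351.0, 253.0]]
orange [307 207  25  28 587] [320.2 220.2] rect [319.  220.5] [27. 24.] 90.0 [[331, 234], [307, 233], [309, 207], [330, 207]]
black [462 116  14  12  64] [468.6 123.2] rect [470.5 123.2] [ 8.7 15.8] 54.0 [[475, 116], [474, 126], [462, 125]]
black [287 245   5  31 118] [289.6 260.7] rect [289. 260.] [30.  4.] 90.0 [[291, 275], [288, 275], [289, 245]]
black [349 245   6  30 158] [351.3 260.3] rect [351.5 259.5] [29.  5.] 90.0 [[353, 274], [350, 274], [349, 245], [352, 246], [354, 254]]
black [ 219  283  208   75 1664] [320.1 338.9] rect [322.1 320.3] [ 73.7 207. ] 89.4 [[426, 355], [339, 357], [219, 354], [275, 284], [369, 283]]
```

Run:
```python
from h import *
np.set_printoptions(precision=4,suppress=True)
s=status.observe();p=s["ee_pos"];M=R.from_quat(s["eef_rot"]).as_matrix();W=cam("wrist",s)
t=lambda X:M.T@(X-p)
print("top -x edge",t(onz(W,(307,234),.032)),t(onz(W,(331.8,234.5),.032)))
print("far +x edge z=.01",t(onz(W,(308.8,206.7),.010)),t(onz(W,(330.8,206.7),.010)))
og=p+M@np.array([0,0,.079])
for dz in (.079,.081): print("pred tip front corners",dz,proj(W,[p+M@np.array([x,y,dz]) for x in (.008,-.008) for y in (-.0205,-.0245,.0205,.0245)]).round(1).tolist())
# tip triangulate: at depth .08, pixel centre front edge
K,d,_=W
o,v=ray(W,(320.7,245));o=M.T@(o-p);v=M.T@v;print("tips front edge mid at depth .08:",o+v*(.08-o[2])/v[2])
```

```text
top -x edge [-0.0111 -0.0153  0.1725] [-0.0117  0.0091  0.1725]
far +x edge z=.01 [ 0.012  -0.014   0.1945] [0.0119 0.0085 0.1945]
pred tip front corners 0.079 [[293.7, 242.1], [288.1, 242.1], [351.6, 242.0], [357.2, 242.0], [294.3, 263.4], [288.7, 263.4], [351.1, 263.3], [356.6, 263.3]]
pred tip front corners 0.081 [[293.9, 241.3], [288.3, 241.3], [351.3, 241.2], [356.9, 241.2], [294.5, 262.4], [289.0, 262.4], [350.9, 262.4], [356.4, 262.3]]
tips front edge mid at depth .08: [ 0.0055 -0.0014  0.08  ]
```

```bash
python3 -m pendant '[{"linear":[0.002,-0.0015,0.006],"rot":[0,0,0],"jaw":-0.01},{"linear":[0.002,-0.0015,0.018],"rot":[0,0,0],"jaw":-0.01},{"linear":[0.002,-0.0015,0.032],"rot":[0,0,0],"jaw":-0.01},{"linear":[0.002,-0.0015,0.048],"rot":[0,0,0],"jaw":-0.01},{"linear":[0.002,-0.0015,0.062],"rot":[0,0,0],"jaw":-0.01},{"linear":[0.002,-0.0015,0.074],"rot":[0,0,0],"jaw":-0.01},{"linear":[0.002,-0.0015,0.08],"rot":[0,0,0],"jaw":-0.01},{"linear":[0.002,-0.0015,0.08],"rot":[0,0,0],"jaw":-0.01},{"linear":[0.002,-0.0015,0.08],"rot":[0,0,0],"jaw":-0.01}]' && python3 m.py pics/w8.png
```

```text
t: 13.72
ee_pos: [0.5076, -0.1536, 0.1246]
eef_rot: [0.998, 0.059, -0.0, -0.0]
ft_force: [0.8, 0.2, -0.3]
width: 0.0464
finger_force: 4.4
[ 0.5076 -0.1536  0.1246] [ 0.993   0.1178 -0.0002] 0.04636882847594976 4.413451940490631
pred tips [[294.0, 253.0], [351.0, 253.0]]
orange [ 305  227   33   38 1057] [321.8 245. ] rect [321.  245.5] [37. 32.] 90.0 [[336, 264], [305, 263], [307, 227], [335, 227]]
black [287 245   5  31 120] [289.5 260.6] rect [289. 260.] [30.  4.] 90.0 [[291, 275], [287, 270], [289, 245]]
black [349 245   6  30 157] [351.3 260.4] rect [351.5 259.5] [29.  5.] 90.0 [[354, 274], [350, 274], [349, 245], [354, 254]]
black [ 219  283  207   74 1722] [320.5 339.3] rect [322.  319.5] [206.  73.] 0.0 [[425, 352], [423, 356], [219, 354], [275, 283], [369, 283]]
```

Jaws (inner edges at columns 292 and 349) are centred on the relay (305–337). Descend and close.

```bash
python3 -m pendant '[{"linear":[0,0,0.008],"rot":[0,0,0],"jaw":-0.01},{"linear":[0,0,0.016],"rot":[0,0,0],"jaw":-0.01},{"linear":[0,0,0.023],"rot":[0,0,0],"jaw":-0.01},{"linear":[0,0,0.028],"rot":[0,0,0],"jaw":-0.01},{"linear":[0,0,0.031],"rot":[0,0,0],"jaw":-0.01},{"linear":[0,0,0.032],"rot":[0,0,0],"jaw":-0.01},{"linear":[0,0,0.032],"rot":[0,0,0],"jaw":-0.01},{"linear":[0,0,0.032],"rot":[0,0,0],"jaw":-0.01}]' && python3 m.py pics/w9.png | head -4
```

```text
t: 14.43
ee_pos: [0.5077, -0.1536, 0.0929]
eef_rot: [0.998, 0.059, 0.0, 0.0]
ft_force: [0.8, 0.2, -0.5]
width: 0.0462
finger_force: 4.4
[ 0.5077 -0.1536  0.0929] [0.993  0.1178 0.0003] 0.04615589384317554 4.414411279867636
pred tips [[294.0, 253.0], [351.0, 253.0]]
orange [ 302  237   38   45 1410] [321.8 258.4] rect [320.5 259. ] [44. 37.] 90.0 [[337, 281], [303, 280], [302, 249], [306, 237], [337, 239]]
black [287 245   5  31 119] [289.5 260.8] rect [289. 260.] [30.  4.] 90.0 [[291, 275], [288, 275], [289, 245]]
```

```bash
python3 -m pendant '[{"linear":[0,0,0.001],"rot":[0,0,0],"jaw":-0.05},{"linear":[0,0,0.001],"rot":[0,0,0],"jaw":-0.08},{"linear":[0,0,0.001],"rot":[0,0,0],"jaw":-0.12},{"linear":[0,0,0.001],"rot":[0,0,0],"jaw":-0.2},{"linear":[0,0,0.001],"rot":[0,0,0],"jaw":-1},{"linear":[0,0,0.001],"rot":[0,0,0],"jaw":-1},{"linear":[0,0,0.001],"rot":[0,0,0],"jaw":-1},{"linear":[0,0,0.001],"rot":[0,0,0],"jaw":-1}]' && python3 m.py pics/w10.png | head -6
```

```text
t: 15.15
ee_pos: [0.5076, -0.1536, 0.0918]
eef_rot: [0.998, 0.059, 0.0, 0.0]
ft_force: [0.2, 1.0, 1.0]
width: 0.0418
finger_force: 30.0
[ 0.5076 -0.1536  0.0918] [0.993  0.1178 0.0002] 0.04176090170890691 29.99452829360962
pred tips [[294.0, 253.0], [351.0, 253.0]]
orange [ 301  238   40   44 1499] [321.7 259. ] rect [320.5 259.5] [43. 39.] 90.0 [[338, 281], [303, 281], [301, 247], [305, 238], [337, 239], [340, 246]]
black [295 245   6  31 130] [297.4 261.1] rect [297.5 260. ] [30.  5.] 90.0 [[296, 275], [295, 254], [300, 245], [300, 272]]
black [341 245   7  31 146] [344.  261.5] rect [344.3 260. ] [30.2  5.7] 88.0 [[346, 275], [342, 274], [341, 245], [347, 255]]
black [ 228  288  189   70 1362] [321.1 344.4] rect [322.4 322.8] [188.   68.6] 0.7 [[416, 355], [228, 356], [278, 288], [374, 312]]
```

Width is 41.8 mm, so the jaws are parallel at 26 mm with 30 N of grip on the plates. The relay is clamped, so I lift gently.

```bash
python3 -m pendant '[{"linear":[0,0,-0.004],"rot":[0,0,0],"jaw":-1},{"linear":[0,0,-0.01],"rot":[0,0,0],"jaw":-1},{"linear":[0,0,-0.018],"rot":[0,0,0],"jaw":-1},{"linear":[0,0,-0.028],"rot":[0,0,0],"jaw":-1},{"linear":[0,0,-0.04],"rot":[0,0,0],"jaw":-1},{"linear":[0,0,-0.052],"rot":[0,0,0],"jaw":-1},{"linear":[0,0,-0.064],"rot":[0,0,0],"jaw":-1},{"linear":[0,0,-0.076],"rot":[0,0,0],"jaw":-1},{"linear":[0,0,-0.088],"rot":[0,0,0],"jaw":-1},{"linear":[0,0,-0.1],"rot":[0,0,0],"jaw":-1},{"linear":[0,0,-0.112],"rot":[0,0,0],"jaw":-1},{"linear":[0,0,-0.124],"rot":[0,0,0],"jaw":-1},{"linear":[0,0,-0.136],"rot":[0,0,0],"jaw":-1},{"linear":[0,0,-0.148],"rot":[0,0,0],"jaw":-1},{"linear":[0,0,-0.16],"rot":[0,0,0],"jaw":-1},{"linear":[0,0,-0.17],"rot":[0,0,0],"jaw":-1},{"linear":[0,0,-0.178],"rot":[0,0,0],"jaw":-1},{"linear":[0,0,-0.18],"rot":[0,0,0],"jaw":-1},{"linear":[0,0,-0.18],"rot":[0,0,0],"jaw":-1},{"linear":[0,0,-0.18],"rot":[0,0,0],"jaw":-1}]' && python3 m.py pics/w11.png | head -4
python3 - <<'E'
from h import *
a=cams.grab_frame("scene");b=cams.grab_frame("side")
A,B=cam("scene"),cam("side")
cv2.imwrite("pics/s12.png",a);cv2.imwrite("pics/d12.png",b)
a0=cv2.imread("pics/scene0.png")
o=blobs(a,(7,170,120),(14,255,255));print("scene orange",o,"side",[x for x in blobs(b,(6,150,90),(15,255,255),6) if x[0][1]<300])
s=status.observe();p=s["ee_pos"];print("pred relay mid",proj(A,p-[0,0,.071]).round(),proj(B,p-[0,0,.071]).round())
for nm,i in (("now",a),("start",a0)): print(nm,"blue",[x[0] for x in blobs(i,(105,170,60),(125,255,255)) if x[1][4]<900])
# door: compare with post-shut picture (cabinet region)
c=cv2.imread("pics/c4.png")[0:300,400:800];n=cv2.resize(a[90:330,330:650],(400,300));d=cv2.absdiff(c,n).max(2);print("door region diff px",(d[60:290,75:320]>40).sum())
for nm,lo,hi in (("green",(50,120,40),(70,255,255)),("purple",(130,100,40),(150,255,255)),("yellow",(24,200,120),(32,255,255)),("teal",(80,100,80),(95,255,255))):
    print(nm,[(x[0],x[1][4]) for x in blobs(a,lo,hi,60)][:5],[(x[0],x[1][4]) for x in blobs(a0,lo,hi,60)][:5])
E
```

```text
t: 16.87
ee_pos: [0.5075, -0.1536, 0.2712]
eef_rot: [0.998, 0.059, -0.0, -0.0]
ft_force: [-0.2, 0.7, -1.3]
width: 0.0419
finger_force: 30.0
[ 0.5075 -0.1536  0.2712] [ 0.993   0.1178 -0.0005] 0.041880292964781476 29.99407947063446
pred tips [[294.0, 253.0], [351.0, 253.0]]
orange [ 301  238   41   45 1550] [321.7 259.7] rect [321. 260.] [44. 40.] 90.0 [[336, 238], [341, 251], [339, 281], [302, 281], [301, 247], [305, 238]]
black [469 163  17   9  81] [477.1 166.8] rect [476.9 167. ] [ 7.6 16.6] 80.5 [[485, 165], [482, 170], [469, 170], [478, 163]]
scene orange [([278.7, 267.5], [274, 261, 12, 14, 75])] side [([626.3, 176.6], [605, 62, 35, 214, 3824]), ([331.6, 191.1], [330, 189, 4, 6, 14]), ([610.6, 249.5], [609, 248, 5, 5, 10]), ([615.4, 252.0], [613, 250, 6, 6, 13]), ([610.2, 256.4], [609, 254, 3, 7, 11]), ([622.7, 258.0], [621, 256, 4, 4, 6]), ([627.4, 259.0], [625, 257, 5, 5, 8]), ([625.0, 264.2], [624, 263, 4, 4, 9]), ([628.2, 271.1], [626, 270, 6, 4, 8])]
pred relay mid [[278. 270.]] [[328. 194.]]
now blue [[316.8, 275.4], [344.3, 289.2], [327.3, 312.0], [298.5, 410.5]]
start blue [[317.2, 275.1], [344.2, 289.0], [327.3, 311.9], [298.5, 410.5]]
door region diff px 30
green [([263.5, 377.2], 299)] [([263.5, 377.3], 301)]
purple [([166.4, 344.3], 343)] [([167.1, 343.5], 322)]
yellow [([116.4, 337.4], 741), ([404.2, 336.8], 415)] [([116.4, 337.4], 707), ([404.1, 336.5], 400)]
teal [([233.5, 452.9], 1788)] [([233.2, 452.8], 1762)]
```

Two views show the relay held in the tongs about 19 cm up. The blue relays and bystanders haven't moved, and the door is still shut.

```bash
python3 -c "
from rig import finish_job
print(finish_job())"
```

```text
the job is handed in; nothing more can be done
None
```

The door is shut on its catch, and the orange relay is held in the red tongs about 18 cm above the table; nothing else moved in the final camera check, and I handed the job in at about 17 s.

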